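Clear and shut the chip tester

ROBOT

A 6-joint arm with a two-finger parallel gripper is mounted at the origin on the work surface. World frame = base frame: x ahead of the robot, y to its left, z up, the work surface at z = 0. Lengths are in m, angles in rad, forces in N, time in s.
With the tool pointing down it reaches from about 0.275 to 0.875 m from the base axis. Payload 12.5 kg.
Tool frame: the origin (TCP) lies midway between the tips of the shut fingers; the grasp point (between the pads) lies 19 mm behind it (hold_point_z is the distance from the TCP to the grasp point, in m); x points along the fingers, y is the direction in which the jaws open and shut, and the axes are right-handed (so a half turn about x gives the same grasp; the last joint's range is limited). The gripper opens to 85 mm and grips with 20 to 120 N. Pads are 22 mm wide; open, the fingers measure 114 mm over their backs; the gripper's body (76 mm by 85 mm) begins 54 mm behind the grasp point. The pads swing forward as they close: fully open they stand 13 mm farther back than shut.
Start: joints at [1.065, 0.351, 1.652, -0, 1.139, -0.085], TCP at [0.225, 0.502, 0.231] pointing down, gripper open.
Joint ranges: [-2.75, 2.75], [-0.79, 2.1], [0.01, 2.65], [-1.57, 4.71], [0.07, 3.14], [-2.87, 2.87]. Speed limits (rad/s): [2.22, 2.22, 2.79, 3.14, 3.14, 3.14].

INTERFACE

Orientations are given as a unit quaternion [w, x, y, z].
In Python, from workcell import state, snapshot, sign_off, hold_point_z gives the robot as it stands.
- The arm moves only by the tool step_arm, never from a script. Its argument "targets" is a list of rows, each a list of 2 entries, a list of its own where there are three numbers: the shift along the world's x, y, z in m, then the turn, a rotation vector about the world's x, y, z in rad. A call has 1 to 20 rows; each row shifts and turns the pose as measured when the row begins; what a row does not reach is not made up. A row lasts 1/12 s, in which the tool goes at most 41.7 mm and 7.16 degrees, less where a joint would pass 70% of its speed; a pose out of reach is approached as far as the arm can. A call with a gripper value outside its range is refused whole. "hand" is the closure in counts, from 0 (fully open) to 255 (shut), set as the call begins (left out, the last holds). The fingers move at their own pace and stop on an object; the grip force is fixed at half the most. Time passes only in rows, so rows that do not move let the fingers close. It gives the time, the measured TCP pose, the force and the opening at its end, in the units of the state.
- state(): the state, without advancing time (a new reading comes with each control period).
- snapshot(name): name is "side" or "top" or "wrist"; returns a dict with "img" (420x560x3 uint8, red, green, blue), "fx", "fy", "cx", "cy" (pixels), "k1" (the pictures are not rectified: a ray, as slopes to the right and down, at radius r is drawn at 1 + k1 r^2 times it, then the intrinsics apply), "cam_to_world" (4x4, takes a point from camera to world coordinates); the wrist camera has in their place "mount" (4x4, takes a point from camera to tool coordinates, whose origin is the TCP and whose axes are the tool frame's). Camera axes: x right, y down, z forward; pixel columns grow to the right and rows downward; lengths in m; the calibration is good to about 2 mm. A picture is of the moment at which its call begins: read the wrist's pose just before it. There is no depth.
- sign_off(): hands the job in, once; it reports no verdict.
The state is a dict: "time": time; "joints": joint angles; "joint_vel": joint speeds; "joint_efforts": joint torques, N m; "tool_pos": TCP position; "orientation": TCP orientation; "ft_force": force on the tool from outside, world axes, zero at the start; "ft_torque": the same for the moment, N m; "grip_width": finger opening in m.
Only numpy, scipy, OpenCV 4.12 (cv2) and the standard library are available. Lean on these libraries where they do the work, as an engineer would, in place of code of your own. Each camera call takes 0.05 s, during which the arm holds its last target.

TASK

Somebody left a microscope objective standing on the deck of the chip tester, in the way of its guard: take it off and stand it upright in the open tray. Then slide the clear guard shut, steadily and without slamming it, until its latch catches and holds it, and after that swing the toggle lever fully over to its other side to start the test. Leave the solder spool, the bottle and the screwdriver alone.

Things in the scene. Friction and masses are not known exactly. Their poses are not given: they have to be found in the camera images.
- tester: chip tester, fixed to the table: grey base 170 x 380 mm (x, y) with a flat deck 30 mm above the table. Origin: centre of its underside, on the table; z up, y along the guard's tracks towards the end wall. All 'tester' numbers below are in this frame, in mm. Two black blocks 10 mm high stand on the deck at x = 36 to 52, y = 52 and 98.
- guard (a joint): opening of the guard (m): 0 = shut and latched, 0.172 = fully open; to shut it goes towards the tester's +y. It slides with 1 to 2 N and stays where left, but the latch (last 25 mm) and a rubber bumper (last 10 mm) need 5 to 15 N; let go too early, it is pushed back to about 0.010. The latch catches at 0 to -0.001; hard stop at -0.004. Once latched it cannot be pulled open.
- guard_front (a point): middle of the guard's leading edge, 84 mm above the table, at tester y = 146 when shut. The guard is a clear plastic hood with aluminium edges, 136 mm wide (tester x), 150 mm long (y), its top 90 mm above the table, open below and at this leading end; a steel tongue 24 mm wide stands out 42 mm ahead of this edge and works the latch.
- end_wall (a point): top middle of the grey end wall, tester y = 159, z = 86 mm; the wall is 150 mm wide and 16 mm thick, with a sprung black rubber bumper on its guard side that the guard meets in its last 10 mm (5 N, rising to about 11 N). On its middle stands the spring latch, a steel bridge 48 mm wide, 122 mm high over the table, its pin's black knob up to 134 mm.
- guard_handle (a point): middle of the guard's black bar handle: round bar 12 mm thick, 90 mm long, across the slide (along the tester's x), its axis 130 mm above the table and 40 mm above the guard's top, at tester x = 0, y = 30 mm minus the guard's opening. The space under it is free but for a thin post at each end.
- latch_pin (a joint): height of the spring latch pin (m): 0 = down, rising to about 0.009 while the guard's tongue passes under it; it drops back to 0 with a click when the latch catches. Worked by the guard; it need not be touched.
- objective: microscope objective, a steel barrel 36 mm in diameter up to 56 mm high, then a narrow nose to 70 mm, 0.15 to 0.3 kg; stands nose up on the tester's deck between the guard and the end wall. Origin: centre of its underside; z is its axis.
- tray: open aluminium tray, outside 130 x 110 x 30 mm (x, y, z), walls and floor 5 mm, fixed to the table, empty. Origin: centre of its underside on the table, z up; its inner floor is 5 mm above.
- start_lever (a joint): angle of the toggle lever (rad): 0 = leaning fully to -x of its block, 0.5 upright, 1.0 = leaning fully to +x (test on). Stays where it is left; about 1 N at the ball moves it.
- start_lever_base: grey block of the toggle lever, 70 x 50 x 25 mm (x, y, z), fixed to the table. Origin: centre of its underside; its x is the direction in which the lever is to be thrown; the lever turns about the y axis at 22 mm height.
- start_lever_tip (a point): centre of the black ball, 26 mm in diameter, at the lever's end, 80 mm from its hinge (about 92 mm above the table at either end of the swing, 38 mm to that side).
- spool: bystander: plastic solder spool, 60 mm in diameter, 50 mm high, standing. Origin: centre of its underside.
- bottle: bystander: white bottle, 56 mm in diameter, 150 mm high, standing. Origin: centre of its underside.
- screwdriver: bystander: wooden-handled screwdriver lying on the table beyond the tester. Origin: about the middle of its underside.

How it is judged:
By the outcome, as a careful person would: the job done as asked, in the order asked, and still so for the second after the job is handed in, with the robot touching nothing.
It also fails if it takes over 72 s, if anything falls off the work surface, if the arm or the gripper's body presses on something with over 40 N, if the wrist force passes 120 N, or if a joint passes its speed limit or range.

## Working session

There is one attempt and no reset: what is moved stays moved. The work goes in short steps, Python scripts to look and compute and a tool call to move; the robot and the scene stay as the last step left them, time stands still between calls to the robot, and variables do not carry over. Pictures are saved under pics/ and viewed, and the job is handed in when it is done.

Besides the shell and the picture viewer there is one more tool, called after ">>>" by a JSON object that holds its "api" and its "payload", one argument or row to a line. step_arm: Moves the arm, as the interface text tells. Its arguments: {"type":"object","properties":{"targets":{"type":"array","items":{"type":"array"}},"hand":{"type":"number"}},"required":["targets"]}

```bash
ls; mkdir -p pics; python3 - <<'E'
from workcell import state,snapshot,hold_point_z
import cv2,json
print(hold_point_z, state())
import pickle
for n in ["side","top","wrist"]:
    s=snapshot(n); cv2.imwrite(f"pics/{n}0.png",s["img"][:,:,::-1]); pickle.dump(s,open(f"{n}0.pkl","wb"))
    print(n,{k:(v.tolist() if hasattr(v,'tolist') else v) for k,v in s.items() if k!="img"})
E
```

```text
pics
0.0187 {'time': 0.0, 'joints': array([ 1.06543738e+00,  3.51213996e-01,  1.65240545e+00,  1.39604744e-05,
        1.13908214e+00, -8.45443181e-02]), 'joint_vel': array([ 0.0006511 ,  0.00051233, -0.00090893,  0.00257694,  0.00012813,
       -0.00013952]), 'joint_efforts': array([-1.35297560e-03, -5.06116998e+01, -2.91408491e+01, -1.60216969e-04,
        4.66629848e-03,  3.04401317e-05]), 'tool_pos': array([0.22446934, 0.50176284, 0.23077768]), 'orientation': array([ 0.6913934 ,  0.14731325,  0.69162992, -0.14806091]), 'ft_force': array([-0.09561613, -0.67696003, -0.52584894]), 'ft_torque': array([-0.03777221,  0.04851385,  0.03636998]), 'grip_width': 0.08520462466778886}
side {'fx': 456.34710292417543, 'fy': 456.34710292417543, 'cx': 279.7172176522263, 'cy': 213.2498604007951, 'k1': -0.06758694504295687, 'cam_to_world': [[0.8783367225758518, -0.371013760152598, 0.30145213807857096, 0.2330266052740645], [-0.4778281250133788, -0.6624990038734258, 0.5768668414919665, -0.6938221966218165], [-0.01431379477671955, -0.6507256408380949, -0.7591780131398305, 1.01065638418098], [0.0, 0.0,
[... 188 characters left out ...]
 -0.9973654110414354, 0.06933954195115112, 0.4972926542888426], [-0.9994603460241807, 0.01952158779001414, -0.026418257614425674, 0.017159237370347837], [0.024995038409091425, -0.06986518781414423, -0.9972432519634429, 1.3711107772232367], [0.0, 0.0, 0.0, 1.0]]}
wrist {'fx': 315.9078398747049, 'fy': 315.9078398747049, 'cx': 282.3883101861742, 'cy': 210.41528017871624, 'k1': -0.006268398407591582, 'mount': [[7.087606949052491e-05, -0.32268002081363384, 0.9465081083352088, -0.14308428464243292], [0.9999998550792368, 0.0005280060594543164, 0.0001051242415770044, -0.00030149937471601884], [-0.000533683508983742, 0.9465079637157385, 0.3226800114735932, -0.0833334273459016], [0.0, 0.0, 0.0, 1.0]]}
```

View pics/side0.png

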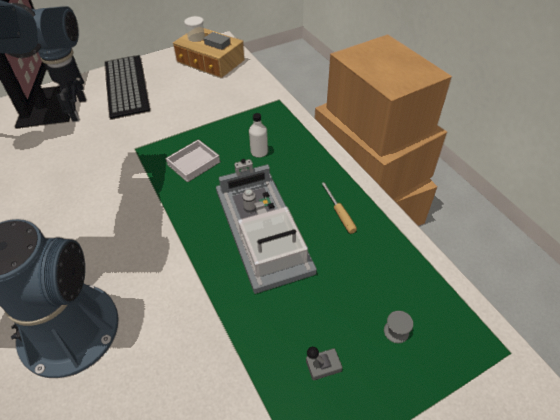

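View pics/top0.png

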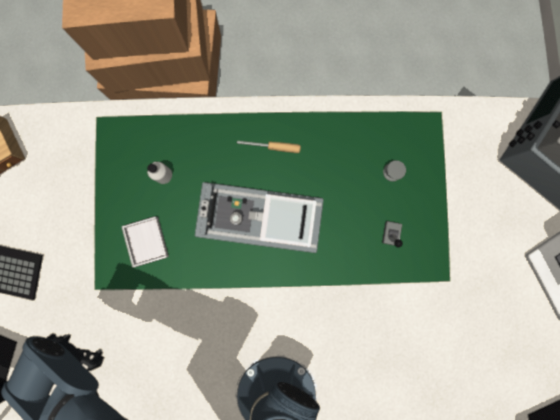

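View pics/wrist0.png

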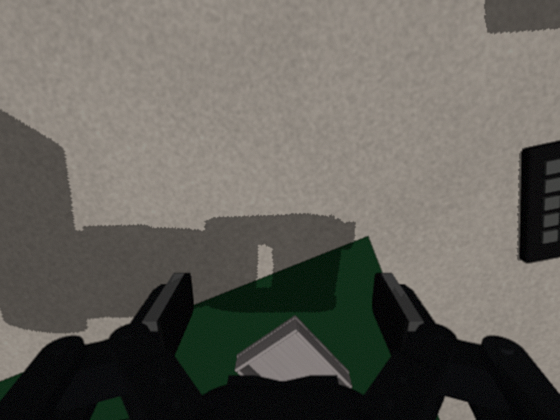

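The side view shows the tester near (265,225), tray (193,160) and lever block (323,362). In the top view the tester is near (260,215), objective (237,217), tray (144,241) and lever ball (398,243). I'll enlarge these.

```bash
python3 - <<'E'
import cv2,pickle
t=cv2.imread("pics/top0.png");s=cv2.imread("pics/side0.png")
cv2.imwrite("pics/tA.png",cv2.resize(t[170:260,185:335],None,fx=5.3,fy=5.3,interpolation=cv2.INTER_CUBIC))
cv2.imwrite("pics/sA.png",cv2.resize(s[140:300,140:320],None,fx=3.7,fy=3.7,interpolation=cv2.INTER_CUBIC))
a=cv2.resize(t[205:275,115:175],None,fx=6,fy=6,interpolation=cv2.INTER_CUBIC)
b=cv2.resize(t[205:275,365:425],None,fx=6,fy=6,interpolation=cv2.INTER_CUBIC)
cv2.imwrite("pics/tB.png",cv2.hconcat([a,b]))
cv2.imwrite("pics/sB.png",cv2.resize(s[335:385,290:350],None,fx=8,fy=8,interpolation=cv2.INTER_CUBIC))
E
```

```text
(no output)
```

View pics/tA.png

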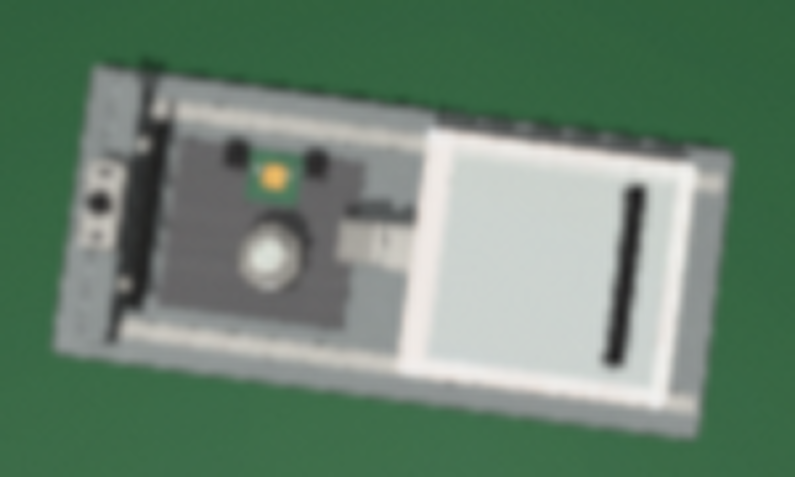

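View pics/sA.png

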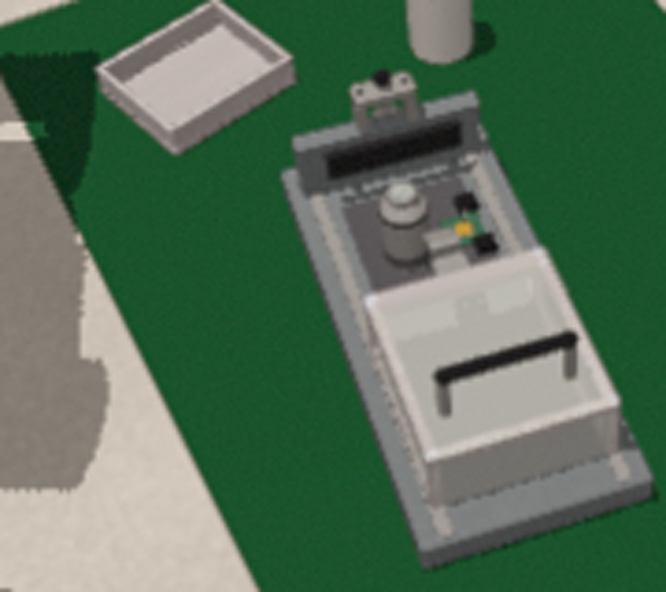

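View pics/tB.png

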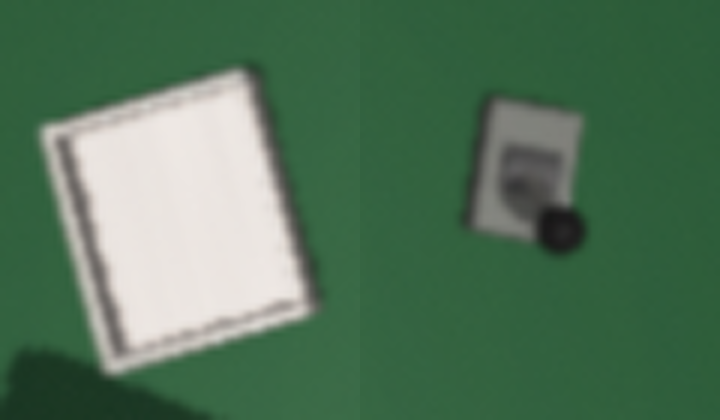

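View pics/sB.png

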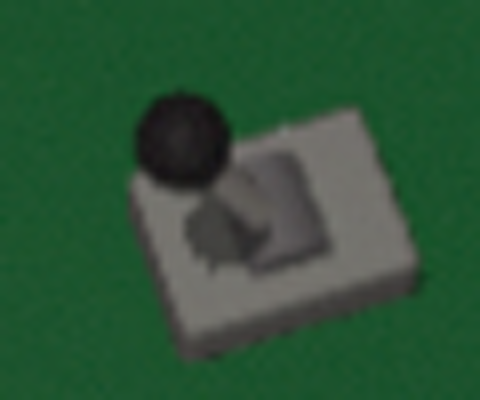

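```bash
cat > h.py <<'E'
import numpy as np,cv2,pickle
def ray(s,uv,c2w=None):
    K=np.array([[s["fx"],0,s["cx"]],[0,s["fy"],s["cy"]],[0,0,1.]])
    p=cv2.undistortPoints(np.array(uv,float).reshape(-1,1,2),K,np.array([s["k1"],0,0,0.])).reshape(-1,2)
    M=np.array(s["cam_to_world"]) if c2w is None else c2w
    d=np.c_[p,np.ones(len(p))]@M[:3,:3].T
    return M[:3,3],d
def onz(s,uv,z,c2w=None):
    o,d=ray(s,uv,c2w); t=(z-o[2])/d[:,2]
    return o+t[:,None]*d
def proj(s,P,c2w=None):
    M=np.array(s["cam_to_world"]) if c2w is None else c2w
    W=np.linalg.inv(M); K=np.array([[s["fx"],0,s["cx"]],[0,s["fy"],s["cy"]],[0,0,1.]])
    return cv2.projectPoints(np.array(P,float),cv2.Rodrigues(W[:3,:3])[0],W[:3,3],K,np.array([s["k1"],0,0,0.]))[0].reshape(-1,2)
def uncrop(uv,sc,o): return (np.array(uv,float)+.5)/sc-.5+np.array(o)
E
python3 - <<'E'
from h import *
np.set_printoptions(precision=4,suppress=True)
T=pickle.load(open("top0.pkl","rb"));S=pickle.load(open("side0.pkl","rb"))
def rect(c,name):
    c=c[:,:2]; print(name,c.round(4).tolist(),"ctr",c.mean(0)); 
    e=[c[(i+1)%4]-c[i] for i in range(4)]
    print("  len",[np.linalg.norm(x).round(4) for x in e],"ang",[np.degrees(np.arctan2(x[1],x[0])).round(1) for x in e])
tA=lambda uv:uncrop(uv,5.3,(185,170)); sA=lambda uv:uncrop(uv,3.7,(140,140))
rect(onz(T,tA([(97,66),(733,153),(697,437),(55,352)]),.03),"tester top")
rect(onz(S,sA([(425,550),(652,485)]*2),.03),"tester side near corners")
print("handle top",onz(T,tA([(637,187),(612,364)]),.13)); print("handle side",onz(S,sA([(440,378),(574,340)]),.13))
print("obj nose top",onz(T,tA([(267,256)]),.1)); print("obj nose side",onz(S,sA([(402,190)]),.1))
print("knob",onz(T,tA([(98,202)]),.134),onz(S,sA([(381,76)]),.134))
print("wall top ends", onz(S,sA([(295,140),(476,95)]),.086))
rect(onz(T,uncrop([(45,130),(245,70),(315,310),(110,372)],6,(115,205)),.03),"tray top")
rect(onz(S,sA([(98,70),(215,2),(294,64),(177,140)]),.03),"tray side")
B=lambda uv:uncrop(np.array(uv)-[360,0],6,(365,205))
rect(onz(T,B([(488,96),(583,114),(565,243),(468,228)]),.025),"blk top")
print("ball",onz(T,B([(561,230)]),.092), onz(S,uncrop([(183,141)],8,(290,335)),.092))
rect(onz(S,uncrop([(133,183),(357,107),(420,270),(183,340)],8,(290,335)),.025),"blk side")
E
```

```text
tester top [[0.6697, 0.2126], [0.6113, -0.1593], [0.4458, -0.1337], [0.5029, 0.2387]] ctr [0.5574 0.0396]
  len [np.float64(0.3765), np.float64(0.1675), np.float64(0.3767), np.float64(0.1688)] ang [np.float64(-98.9), np.float64(171.2), np.float64(81.3), np.float64(-8.9)]
tester side near corners [[0.4502, -0.134], [0.6106, -0.1636], [0.4502, -0.134], [0.6106, -0.1636]] ctr [ 0.5304 -0.1488]
  len [np.float64(0.1631), np.float64(0.1631), np.float64(0.1631), np.float64(0.1631)] ang [np.float64(-10.5), np.float64(169.5), np.float64(-10.5), np.float64(169.5)]
handle top [[ 0.5853 -0.0934  0.13  ]
 [ 0.49   -0.0775  0.13  ]]
handle side [[ 0.4947 -0.0794  0.13  ]
 [ 0.5867 -0.0947  0.13  ]]
obj nose top [[0.5533 0.1094 0.1   ]]
obj nose side [[0.5578 0.1112 0.1   ]]
knob [[0.5826 0.1975 0.134 ]] [[0.584  0.1966 0.134 ]]
wall top ends [[0.5135 0.2125 0.086 ]
 [0.6595 0.1881 0.086 ]]
tray top [[0.537, 0.4666], [0.5661, 0.3613], [0.4421, 0.3258], [0.4118, 0.4329]] ctr [0.4893 0.3966]
  len [np.float64(0.1092), np.float64(0.129), np.float64(0.1114), np.float64(0.1296)] ang [np.float64(-74.5),
[... 236 characters left out ...]
(0.1182)] ang [np.float64(15.3), np.float64(-75.3), np.float64(-163.0), np.float64(104.3)]
blk top [[0.5383, -0.3575], [0.5277, -0.4081], [0.4604, -0.396], [0.4696, -0.3444]] ctr [ 0.499  -0.3765]
  len [np.float64(0.0518), np.float64(0.0684), np.float64(0.0524), np.float64(0.0699)] ang [np.float64(-101.8), np.float64(169.7), np.float64(79.9), np.float64(-10.8)]
ball [[ 0.4688 -0.3736  0.092 ]] [[ 0.4734 -0.369   0.092 ]]
blk side [[0.4722, -0.3492], [0.5395, -0.3607], [0.5288, -0.4097], [0.4612, -0.3947]] ctr [ 0.5004 -0.3786]
  len [np.float64(0.0683), np.float64(0.0502), np.float64(0.0692), np.float64(0.0468)] ang [np.float64(-9.7), np.float64(-102.4), np.float64(167.5), np.float64(76.4)]
```

```bash
python3 - <<'E'
from h import *
from workcell import state
from scipy.spatial.transform import Rotation as R
s=state();q=s["orientation"];M=R.from_quat([*q[1:],q[0]]).as_matrix();print(M.round(3)); print(np.degrees(np.arctan2(M[1,1],M[0,1])))
E
```

```text
[[-0.     0.408  0.913]
 [-0.001  0.913 -0.408]
 [-1.    -0.001 -0.   ]]
65.89217604244304
```

>>> {"api": "step_arm", "payload": {
  "targets": [
    [[0.022,-0.026,0],[0,0,-0.087]],
    [[0.022,-0.026,0],[0,0,-0.087]],
    [[0.022,-0.026,0],[0,0,-0.087]],
    [[0.022,-0.026,0],[0,0,-0.087]],
    [[0.022,-0.026,0],[0,0,-0.087]],
    [[0.022,-0.026,0],[0,0,-0.087]],
    [[0.022,-0.026,0],[0,0,-0.087]],
    [[0.022,-0.026,0],[0,0,-0.087]],
    [[0.022,-0.026,0],[0,0,-0.087]],
    [[0.022,-0.026,0],[0,0,-0.087]],
    [[0.022,-0.026,0],[0,0,-0.087]],
    [[0.022,-0.026,0],[0,0,-0.087]],
    [[0.022,-0.026,0],[0,0,-0.087]],
    [[0.022,-0.026,0],[0,0,-0.087]],
    [[0.022,-0.026,0],[0,0,-0.087]],
    [[0,0,0],[0,0,0]]
  ],
  "hand": 60
}}

```text
time: 1.48
tool_pos: [0.564, 0.0902, 0.2283]
orientation: [-0.442, -0.55, -0.444, 0.552]
ft_force: [-0.5, -0.0, -0.1]
grip_width: 0.0654
```

```bash
cat >> h.py <<'E'
from scipy.spatial.transform import Rotation as R
def wr(tag):
    from workcell import state,snapshot
    s=state(); w=snapshot("wrist")
    q=s["orientation"];M=np.eye(4);M[:3,:3]=R.from_quat([*q[1:],q[0]]).as_matrix();M[:3,3]=s["tool_pos"]
    w["cam_to_world"]=M@np.array(w["mount"])
    pickle.dump(w,open(tag+".pkl","wb")); cv2.imwrite(f"pics/{tag}.png",w["img"][:,:,::-1])
    print("pos",s["tool_pos"].round(4),"down",M[:3,0].round(3),"heading",np.degrees(np.arctan2(M[1,1],M[0,1])).round(2),"F",s["ft_force"].round(2),"w",s["grip_width"],"t",s["time"])
    return w
E
python3 -c "
from h import *
w=wr('w1')"
```

```text
pos [0.564  0.0902 0.2283] down [-0.003  0.001 -1.   ] heading -12.37 F [-0.51 -0.01 -0.1 ] w 0.06540075297934998 t 1.4833
```

View pics/w1.png

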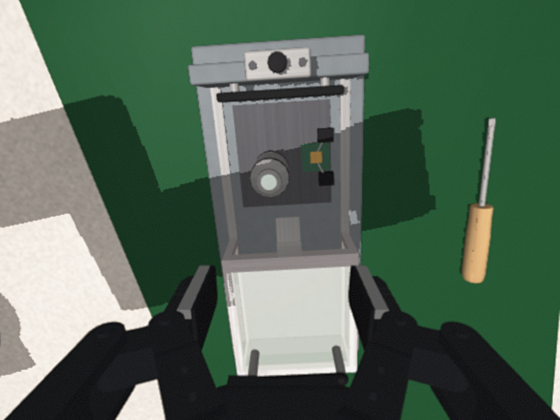

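The wrist view shows the objective nose at about (269,182), the latch knob at (277,62), the leading edge at y≈261, and the chip between two black blocks at (316,157).

```bash
python3 - <<'E'
from h import *
w=pickle.load(open('w1.pkl','rb'))
cv2.imwrite('pics/w1c.png',cv2.resize(w["img"][120:300,190:390,::-1],None,fx=3.3,fy=3.3,interpolation=cv2.INTER_CUBIC))
print(onz(w,[(269,182)],.1),onz(w,[(277,62)],.134))
print("guard edge",onz(w,[(222,262),(358,260)],.09), "blocks",onz(w,[(325,134),(325,178)],.04))
E
```

```text
[[0.55542895 0.10923971 0.1       ]] [[0.58330589 0.19797678 0.134     ]]
guard edge [[0.48996237 0.03717813 0.09      ]
 [0.62284009 0.01071248 0.09      ]] blocks [[0.61695    0.13241232 0.04      ]
 [0.60906329 0.08704754 0.04      ]]
```

View pics/w1c.png

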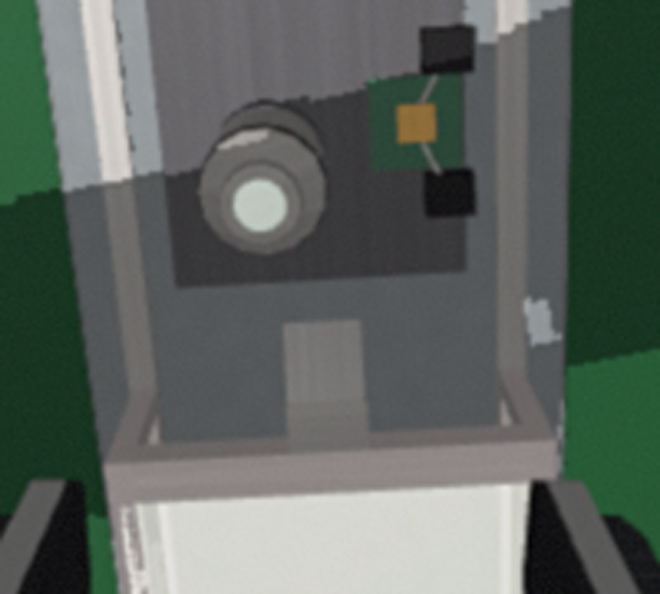

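>>> {"api": "step_arm", "payload": {
  "targets": [
    [[-0.004,0.01,0],[0,0,0.03]],
    [[-0.004,0.009,0],[0,0,0.03]],
    [[0,0,-0.02],[0,0,0]],
    [[0,0,-0.03],[0,0,0]],
    [[0,0,-0.02],[0,0,0]],
    [[0,0,0],[0,0,0]]
  ]
}}

```text
time: 2.03
tool_pos: [0.5495, 0.1199, 0.1572]
orientation: [-0.466, -0.531, -0.468, 0.531]
ft_force: [-0.7, -0.1, -0.5]
grip_width: 0.0655
```

>>> {"api": "step_arm", "payload": {
  "targets": [
    [[0.004,-0.008,0],[0,0,-0.02]],
    [[0,0,0],[0,0,0]],
    [[0,0,0],[0,0,0]]
  ]
}}

```text
time: 2.28
tool_pos: [0.5527, 0.1147, 0.1593]
orientation: [0.462, 0.534, 0.465, -0.534]
ft_force: [0.1, 0.1, -0.1]
grip_width: 0.0653
```

>>> {"api": "step_arm", "payload": {
  "targets": [
    [[0.002,-0.004,0],[0,0,-0.006]],
    [[0,0,0],[0,0,0]],
    [[0,0,0],[0,0,0]]
  ]
}}

```text
time: 2.53
tool_pos: [0.556, 0.1107, 0.1623]
orientation: [0.461, 0.537, 0.462, -0.534]
ft_force: [0.1, 0.2, 0.4]
grip_width: 0.0655
```

>>> {"api": "step_arm", "payload": {
  "targets": [
    [[0,0,-0.02],[0,0,0]],
    [[0,0,-0.02],[0,0,0]],
    [[0,0,-0.02],[0,0,0]],
    [[0,0,-0.015],[0,0,0]],
    [[0,0,-0.01],[0,0,0]],
    [[0,0,0],[0,0,0]]
  ]
}}

```text
time: 3.03
tool_pos: [0.5585, 0.1102, 0.078]
orientation: [0.463, 0.54, 0.46, -0.532]
ft_force: [-0.5, 0.3, 0.4]
grip_width: 0.0653
```

```bash
python3 -c "
from h import *
w=wr('w2')"
```

```text
pos [0.5585 0.1102 0.078 ] down [ 0.01   0.005 -1.   ] heading -8.54 F [-0.5   0.25  0.41] w 0.06526739448670324 t 3.0333
```

View pics/w2.png

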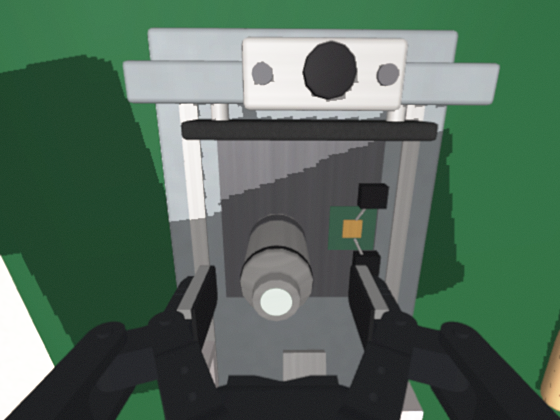

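The objective's nose is at (276,302), between pads at about x=200 and x=370, so it is straddled within 3 mm. I'll descend and close.

>>> {"api": "step_arm", "payload": {
  "targets": [
    [[-0.002,0,-0.012],[-0.005,0.01,0]],
    [[-0.001,0,-0.012],[0,0,0]],
    [[0,0,-0.008],[0,0,0]],
    [[0,0,0],[0,0,0]]
  ]
}}

```text
time: 3.42
tool_pos: [0.5573, 0.1105, 0.0468]
orientation: [0.463, 0.537, 0.46, -0.535]
ft_force: [-0.4, -0.4, -1.0]
grip_width: 0.0652
```

>>> {"api": "step_arm", "payload": {
  "targets": [
    [[-0.001,0,0],[0,0,0]],
    [[0,0,0],[0,0,0]],
    [[0,0,0],[0,0,0]],
    [[0,0,0],[0,0,0]],
    [[0,0,0],[0,0,0]],
    [[0,0,0],[0,0,0]],
    [[0,0,0],[0,0,0]],
    [[0,0,0],[0,0,0]]
  ],
  "hand": 255
}}

```text
time: 4.08
tool_pos: [0.5564, 0.1105, 0.0475]
orientation: [0.463, 0.537, 0.46, -0.534]
ft_force: [0.6, 0.9, -2.5]
grip_width: 0.0347
```

>>> {"api": "step_arm", "payload": {
  "targets": [
    [[0,0,0.01],[0,0,0]],
    [[0,0,0.02],[0,0,0]],
    [[0,0,0.025],[0,0,0]],
    [[0,0,0.03],[0,0,0]],
    [[0,0,0.03],[0,0,0]],
    [[0,0,0.025],[0,0,0]],
    [[0,0,0.01],[0,0,0]],
    [[0,0,0],[0,0,0]],
    [[0,0,0],[0,0,0]]
  ]
}}

```text
time: 4.83
tool_pos: [0.554, 0.1102, 0.209]
orientation: [0.463, 0.537, 0.46, -0.535]
ft_force: [0.3, 0.8, -2.8]
grip_width: 0.0348
```

```bash
python3 -c "
from h import *
w=wr('w3')"
```

```text
pos [0.554  0.1102 0.209 ] down [ 0.005 -0.    -1.   ] heading -8.54 F [ 0.29  0.77 -2.81] w 0.03477977008847927 t 4.8333
```

View pics/w3.png

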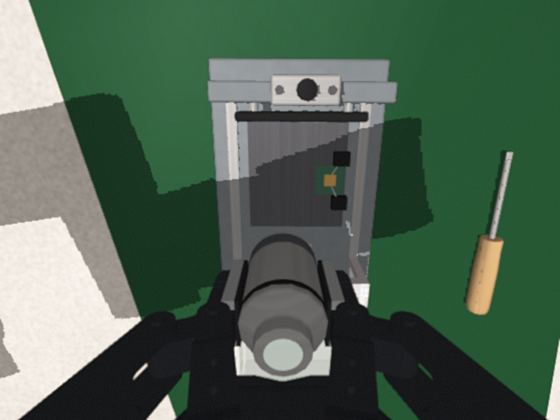

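The objective is held upright between the pads at (283,320) and is clear of the deck.

>>> {"api": "step_arm", "payload": {
  "targets": [
    [[-0.004,0.015,0],[0,0,0.03]],
    [[-0.006,0.025,0],[0,0,0.04]],
    [[-0.006,0.028,0],[0,0,0.045]],
    [[-0.006,0.028,0],[0,0,0.045]],
    [[-0.006,0.028,0],[0,0,0.045]],
    [[-0.006,0.028,0],[0,0,0.045]],
    [[-0.006,0.028,0],[0,0,0.045]],
    [[-0.006,0.028,0],[0,0,0.045]],
    [[-0.006,0.028,0],[0,0,0.04]],
    [[-0.005,0.02,0],[0,0,0.03]],
    [[-0.003,0.012,0],[0,0,0]],
    [[0,0,0],[0,0,0]],
    [[0,0,0],[0,0,0]]
  ]
}}

```text
time: 5.97
tool_pos: [0.4832, 0.3863, 0.1912]
orientation: [0.562, 0.419, 0.566, -0.434]
ft_force: [0.2, 0.5, -1.5]
grip_width: 0.0345
```

```bash
python3 -c "
from h import *
w=wr('w4')"
```

```text
pos [0.4832 0.3863 0.1912] down [-0.018 -0.013 -1.   ] heading 15.84 F [ 0.25  0.47 -1.54] w 0.03446281654094903 t 5.9667
```

View pics/w4.png

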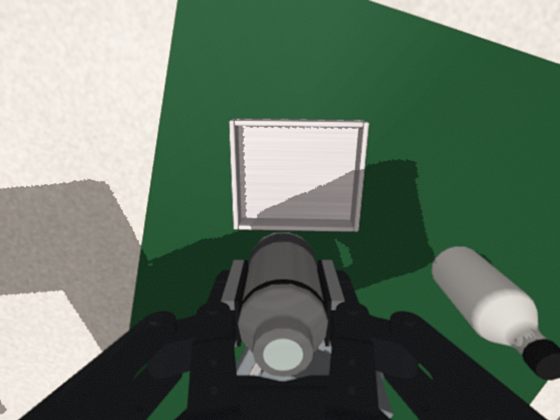

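```bash
python3 -c "
from h import *
w=pickle.load(open('w4.pkl','rb'))
c=onz(w,[(231,121),(368,122),(360,231),(235,230)],.03);print(c,c.mean(0))"
```

```text
[[0.41568359 0.43534004 0.03      ]
 [0.53790629 0.469356   0.03      ]
 [0.56911109 0.36482446 0.03      ]
 [0.4440706  0.32920454 0.03      ]] [0.49169289 0.39968126 0.03      ]
```

>>> {"api": "step_arm", "payload": {
  "targets": [
    [[0.003,0.005,-0.01],[0.013,-0.018,0]],
    [[0.001,0.002,-0.02],[0,0,0]],
    [[0,0,-0.025],[0,0,0]],
    [[0,0,-0.025],[0,0,0]],
    [[0,0,-0.025],[0,0,0]],
    [[0,0,-0.015],[0,0,0]],
    [[0,0,-0.005],[0,0,0]],
    [[0,0,0],[0,0,0]]
  ]
}}

```text
time: 6.68
tool_pos: [0.4915, 0.3833, 0.0618]
orientation: [0.562, 0.431, 0.56, -0.43]
ft_force: [0.8, -1.0, -2.1]
grip_width: 0.0349
```

```bash
python3 -c "
from h import *
w=wr('w5')"
```

```text
pos [0.4915 0.3833 0.0618] down [ 0.002 -0.001 -1.   ] heading 14.93 F [ 0.8  -0.98 -2.11] w 0.03486643446989271 t 6.6833
```

View pics/w5.png

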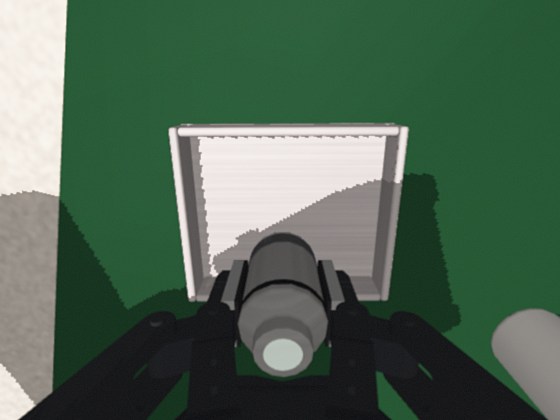

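>>> {"api": "step_arm", "payload": {
  "targets": [
    [[0,0.008,0],[0,0,0]],
    [[0,0.005,-0.003],[0,0,0]],
    [[0,0,-0.01],[0,0,0]],
    [[0,0,-0.01],[0,0,0]],
    [[0,0,-0.005],[0,0,0]],
    [[0,0,0],[0,0,0]]
  ]
}}

```text
time: 7.23
tool_pos: [0.4942, 0.3989, 0.0367]
orientation: [0.562, 0.434, 0.559, -0.428]
ft_force: [-0.6, -0.3, -2.1]
grip_width: 0.0344
```

>>> {"api": "step_arm", "payload": {
  "targets": [
    [[-0.001,-0.001,-0.005],[0,0,0]],
    [[0,0,-0.003],[0,0,0]],
    [[0,0,-0.003],[0,0,0]],
    [[0,0,0],[0,0,0]]
  ]
}}

```text
time: 7.57
tool_pos: [0.4928, 0.3975, 0.024]
orientation: [0.562, 0.434, 0.559, -0.428]
ft_force: [-0.2, 0.3, -2.3]
grip_width: 0.0351
```

>>> {"api": "step_arm", "payload": {
  "targets": [
    [[0,0,-0.002],[0,0,0]],
    [[0,0,-0.001],[0,0,0]],
    [[0,0,0],[0,0,0]]
  ]
}}

```text
time: 7.82
tool_pos: [0.4931, 0.3977, 0.0221]
orientation: [0.562, 0.434, 0.559, -0.428]
ft_force: [0.0, 0.3, -1.8]
grip_width: 0.0347
```

>>> {"api": "step_arm", "payload": {
  "targets": [
    [[0,0,-0.002],[0,0,0]],
    [[0,0,-0.001],[0,0,0]],
    [[0,0,0],[0,0,0]]
  ]
}}

```text
time: 8.07
tool_pos: [0.4934, 0.3979, 0.0222]
orientation: [0.562, 0.434, 0.559, -0.428]
ft_force: [-0.1, 0.6, -1.8]
grip_width: 0.0345
```

>>> {"api": "step_arm", "payload": {
  "targets": [
    [[0,0,-0.003],[0,0,0]],
    [[0,0,-0.002],[0,0,0]]
  ]
}}

```text
time: 8.23
tool_pos: [0.4938, 0.3983, 0.0216]
orientation: [0.562, 0.434, 0.559, -0.428]
ft_force: [-10.2, -7.8, 24.6]
grip_width: 0.0348
```

Firm contact with the tray floor. I'll release in place and back off slowly.

>>> {"api": "step_arm", "payload": {
  "targets": [
    [[0,0,0.001],[0,0,0]],
    [[0,0,0],[0,0,0]],
    [[0,0,0],[0,0,0]]
  ]
}}

```text
time: 8.48
tool_pos: [0.4942, 0.3985, 0.0235]
orientation: [0.562, 0.435, 0.559, -0.427]
ft_force: [-0.2, -0.3, -2.9]
grip_width: 0.0346
```

>>> {"api": "step_arm", "payload": {
  "targets": [
    [[0,0,0],[0,0,0]],
    [[0,0,0],[0,0,0]],
    [[0,0,0],[0,0,0]],
    [[0,0,0],[0,0,0]],
    [[0,0,0],[0,0,0]],
    [[0,0,0],[0,0,0]]
  ],
  "hand": 60
}}

```text
time: 8.98
tool_pos: [0.4946, 0.3987, 0.0225]
orientation: [0.563, 0.435, 0.558, -0.427]
ft_force: [-0.4, -0.2, 0.4]
grip_width: 0.0656
```

```bash
python3 -c "
from h import *
w=wr('w6')"
```

```text
pos [0.4946 0.3987 0.0225] down [ 0.012  0.006 -1.   ] heading 14.87 F [-0.35 -0.19  0.4 ] w 0.06557290568667744 t 8.9833
```

View pics/w6.png

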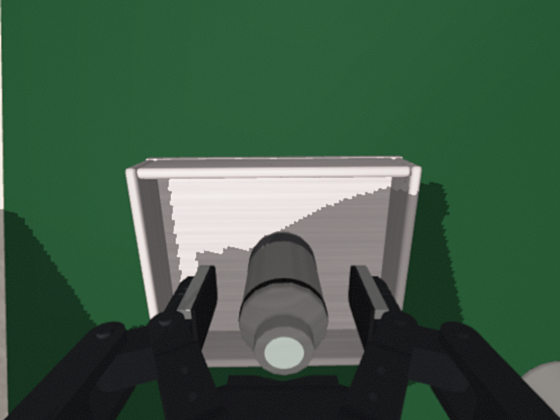

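The objective stands free in the tray at (283,320), with the pads open on both sides. I'll rise.

>>> {"api": "step_arm", "payload": {
  "targets": [
    [[0,0,0.008],[-0.006,0.012,0]],
    [[0,0,0.015],[0,0,0]],
    [[0,0,0.025],[0,0,0]],
    [[0,0,0.03],[0,0,0]],
    [[0,0,0.03],[0,0,0]],
    [[0,0,0.03],[0,0,0]],
    [[0,0,0.03],[0,0,0]],
    [[0,0,0.02],[0,0,0]],
    [[0,0,0],[0,0,0]],
    [[0,0,0],[0,0,0]]
  ]
}}

```text
time: 9.87
tool_pos: [0.4924, 0.3972, 0.2252]
orientation: [0.561, 0.432, 0.56, -0.43]
ft_force: [-0.6, 0.0, -1.2]
grip_width: 0.0654
```

```bash
python3 -c "
from h import *
w=wr('w7')"
```

```text
pos [0.4924 0.3972 0.2252] down [ 0.003  0.002 -1.   ] heading 14.86 F [-0.64  0.03 -1.17] w 0.0653849694483449 t 9.8667
```

View pics/w7.png

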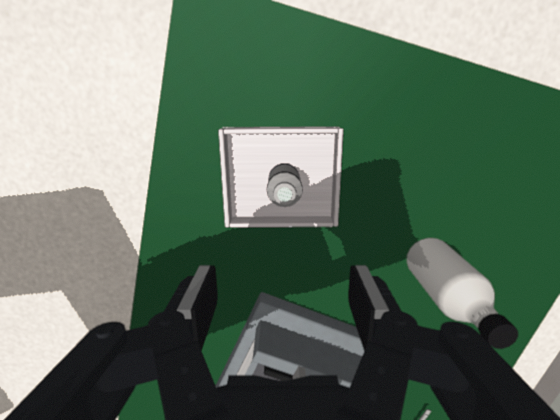

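The objective stands upright in the tray at (285,187). Now I'll go over the handle.

>>> {"api": "step_arm", "payload": {
  "targets": [
    [[0.002,-0.015,0.003],[0,0,0.05]],
    [[0.003,-0.03,0.003],[0,0,0.072]],
    [[0.003,-0.03,0],[0,0,0.072]],
    [[0.003,-0.03,0],[0,0,0.072]],
    [[0.003,-0.03,0],[0,0,0.072]],
    [[0.003,-0.03,0],[0,0,0.072]],
    [[0.003,-0.03,0],[0,0,0.072]],
    [[0.003,-0.03,0],[0,0,0.072]],
    [[0.003,-0.03,0],[0,0,0.072]],
    [[0.003,-0.03,0],[0,0,0.072]],
    [[0.003,-0.03,0],[0,0,0.072]],
    [[0.003,-0.03,0],[0,0,0.072]],
    [[0.003,-0.03,0],[0,0,0.072]],
    [[0.003,-0.03,0],[0,0,0.072]],
    [[0.003,-0.03,0],[0,0,0.072]],
    [[0.003,-0.03,0],[0,0,0.072]],
    [[0.002,-0.012,0],[0,0,0.04]],
    [[0,0,0],[0,0,0]],
    [[0,0,0],[0,0,0]]
  ]
}}

```text
time: 11.5
tool_pos: [0.5285, -0.103, 0.2083]
orientation: [0.698, 0.024, 0.715, -0.033]
ft_force: [-0.1, -0.3, 0.4]
grip_width: 0.0649
```

```bash
python3 -c "
from h import *
w=wr('w8')
print(proj(w,[[.585,-.0935,.13],[.491,-.0785,.13]]))"
```

```text
pos [ 0.5285 -0.103   0.2083] down [-0.026 -0.011 -1.   ] heading 85.38 F [-0.08 -0.26  0.45] w 0.06491199519544379 t 11.5
[[301.34365053 288.21148158]
 [314.18435755 171.03909835]]
```

View pics/w8.png

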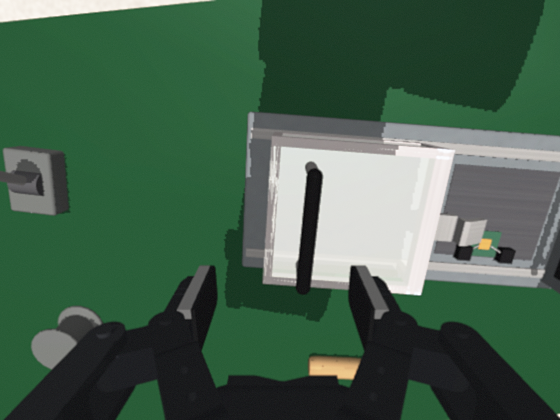

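The black bar runs from about (315,175) to (303,290), matching the projected handle ends. Align, then descend.

>>> {"api": "step_arm", "payload": {
  "targets": [
    [[0.005,0.01,-0.005],[0.011,-0.026,-0.04]],
    [[0.002,0.004,-0.005],[0,0,-0.025]],
    [[0,0,0],[0,0,0]],
    [[0,0,0],[0,0,0]]
  ]
}}

```text
time: 11.88
tool_pos: [0.5346, -0.084, 0.1967]
orientation: [0.705, 0.053, 0.706, -0.052]
ft_force: [-1.0, -0.7, 0.0]
grip_width: 0.0657
```

```bash
python3 -c "
from h import *
w=wr('w9')"
```

```text
pos [ 0.5346 -0.084   0.1967] down [-0.002  0.002 -1.   ] heading 81.49 F [-0.98 -0.74  0.03] w 0.06574885292865995 t 11.8833
```

>>> {"api": "step_arm", "payload": {
  "targets": [
    [[0.002,-0.001,-0.015],[0,0,0]],
    [[0,0,-0.02],[0,0,0]],
    [[0,0,-0.02],[0,0,0]],
    [[0,0,-0.015],[0,0,0]],
    [[0,0,-0.005],[0,0,0]],
    [[0,0,0],[0,0,0]],
    [[0,0,0],[0,0,0]]
  ]
}}

```text
time: 12.52
tool_pos: [0.5374, -0.0834, 0.1218]
orientation: [0.706, 0.051, 0.705, -0.05]
ft_force: [0.4, -0.4, -1.1]
grip_width: 0.0652
```

```bash
python3 -c "
from h import *
w=wr('w10')"
```

```text
pos [ 0.5374 -0.0834  0.1218] down [ 0.002  0.001 -1.   ] heading 81.82 F [ 0.44 -0.37 -1.13] w 0.06517776637933666 t 12.5167
```

View pics/w10.png

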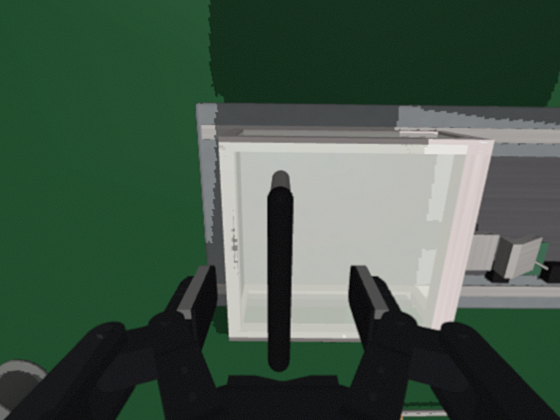

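The bar is at u≈280, centred between the pads at 200 and 368. I'll descend 10 mm and close on it.

>>> {"api": "step_arm", "payload": {
  "targets": [
    [[0,-0.001,-0.006],[0,0,-0.005]],
    [[0,0,-0.005],[0,0,0]],
    [[0,0,0],[0,0,0]]
  ]
}}

```text
time: 12.82
tool_pos: [0.5388, -0.0848, 0.1126]
orientation: [0.707, 0.052, 0.703, -0.052]
ft_force: [0.0, 0.6, -0.1]
grip_width: 0.0654
```

>>> {"api": "step_arm", "payload": {
  "targets": [
    [[0,0,0],[0,0,0]],
    [[0,0,0],[0,0,0]],
    [[0,0,0],[0,0,0]],
    [[0,0,0],[0,0,0]],
    [[0,0,0],[0,0,0]],
    [[0,0,0],[0,0,0]],
    [[0,0,0],[0,0,0]],
    [[0,0,0],[0,0,0]]
  ],
  "hand": 255
}}

```text
time: 13.48
tool_pos: [0.5392, -0.0849, 0.1134]
orientation: [0.708, 0.052, 0.702, -0.053]
ft_force: [-0.4, -0.7, -0.3]
grip_width: 0.0094
```

>>> {"api": "step_arm", "payload": {
  "targets": [
    [[0.0005,0.003,0],[0,0,0]],
    [[0.001,0.006,0],[0,0,0]],
    [[0.0013,0.008,0],[0,0,0]],
    [[0.0013,0.008,0],[0,0,0]],
    [[0.0013,0.008,0],[0,0,0]],
    [[0.0013,0.008,0],[0,0,0]]
  ]
}}

```text
time: 13.98
tool_pos: [0.5459, -0.0413, 0.1134]
orientation: [0.708, 0.053, 0.703, -0.053]
ft_force: [-1.2, -1.4, -0.7]
grip_width: 0.0098
```

>>> {"api": "step_arm", "payload": {
  "targets": [
    [[0.0013,0.008,0],[0,0,0]],
    [[0.0013,0.008,0],[0,0,0]],
    [[0.0013,0.008,0],[0,0,0]],
    [[0.0013,0.008,0],[0,0,0]],
    [[0.0013,0.008,0],[0,0,0]],
    [[0.0013,0.008,0],[0,0,0]],
    [[0.0013,0.008,0],[0,0,0]],
    [[0.001,0.006,0],[0,0,0]],
    [[0.0006,0.004,0],[0,0,0]]
  ]
}}

```text
time: 14.73
tool_pos: [0.5577, 0.034, 0.1134]
orientation: [0.707, 0.052, 0.703, -0.053]
ft_force: [-0.7, -2.7, 0.4]
grip_width: 0.01
```

```bash
python3 -c "
from h import *
w=wr('w11')"
```

```text
pos [0.5577 0.034  0.1134] down [ 0.006 -0.001 -1.   ] heading 81.52 F [-0.71 -2.67  0.42] w 0.010041165624718275 t 14.7333
```

View pics/w11.png

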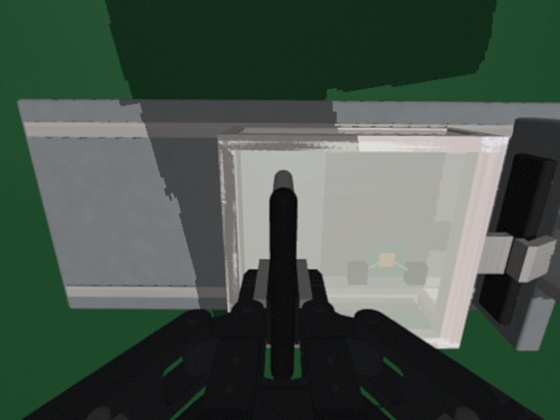

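The bar is firmly in the grip, the hood is sliding straight, and the tongue at about (500,253) is nearing the latch at (535,258). I'll go on more slowly.

>>> {"api": "step_arm", "payload": {
  "targets": [
    [[0.0006,0.004,0],[0,0,0]],
    [[0.0006,0.004,0],[0,0,0]],
    [[0.0006,0.004,0],[0,0,0]],
    [[0.0006,0.004,0],[0,0,0]]
  ]
}}

```text
time: 15.12
tool_pos: [0.5602, 0.0506, 0.1133]
orientation: [0.707, 0.052, 0.703, -0.053]
ft_force: [-0.4, -6.6, -0.5]
grip_width: 0.0098
```

>>> {"api": "step_arm", "payload": {
  "targets": [
    [[0.0006,0.004,0],[0,0,0]],
    [[0.0006,0.004,0],[0,0,0]]
  ]
}}

```text
time: 15.28
tool_pos: [0.5614, 0.058, 0.1133]
orientation: [0.707, 0.051, 0.703, -0.054]
ft_force: [-0.4, -5.8, 1.1]
grip_width: 0.0099
```

>>> {"api": "step_arm", "payload": {
  "targets": [
    [[0.0005,0.003,0],[0,0,0]],
    [[0.0005,0.003,0],[0,0,0]]
  ]
}}

```text
time: 15.45
tool_pos: [0.5622, 0.0632, 0.1133]
orientation: [0.707, 0.05, 0.703, -0.055]
ft_force: [-2.7, -8.2, 1.7]
grip_width: 0.01
```

>>> {"api": "step_arm", "payload": {
  "targets": [
    [[0.0005,0.003,0],[0,0,0]]
  ]
}}

```text
time: 15.53
tool_pos: [0.5625, 0.0655, 0.1133]
orientation: [0.707, 0.05, 0.704, -0.055]
ft_force: [-3.1, -10.0, 3.2]
grip_width: 0.01
```

>>> {"api": "step_arm", "payload": {
  "targets": [
    [[0.0004,0.0025,0],[0,0,0]]
  ]
}}

```text
time: 15.62
tool_pos: [0.5628, 0.0671, 0.1133]
orientation: [0.706, 0.049, 0.704, -0.056]
ft_force: [-2.0, -10.8, 2.3]
grip_width: 0.0103
```

```bash
python3 -c "
from h import *
w=wr('w12')"
```

```text
pos [0.5628 0.0671 0.1133] down [ 0.003 -0.01  -1.   ] heading 81.49 F [ -2.02 -10.8    2.27] w 0.010299328023893127 t 15.6167
```

View pics/w12.png

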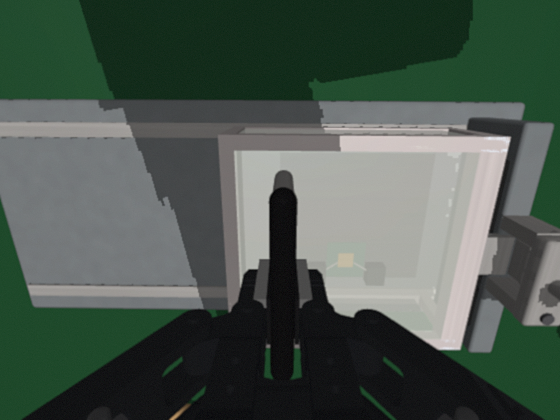

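>>> {"api": "step_arm", "payload": {
  "targets": [
    [[0.0005,0.003,0],[0,0,0]]
  ]
}}

```text
time: 15.75
tool_pos: [0.5631, 0.0693, 0.1133]
orientation: [0.706, 0.049, 0.704, -0.056]
ft_force: [-2.0, -10.5, 2.8]
grip_width: 0.0102
```

>>> {"api": "step_arm", "payload": {
  "targets": [
    [[0.0005,0.003,0],[0,0,0]]
  ]
}}

```text
time: 15.83
tool_pos: [0.5634, 0.0712, 0.1133]
orientation: [0.706, 0.048, 0.704, -0.057]
ft_force: [-2.2, -12.4, 3.0]
grip_width: 0.0098
```

>>> {"api": "step_arm", "payload": {
  "targets": [
    [[0.0005,0.003,0],[0,0,0]]
  ]
}}

```text
time: 15.92
tool_pos: [0.5637, 0.073, 0.1133]
orientation: [0.706, 0.047, 0.705, -0.058]
ft_force: [-2.5, -13.6, 2.8]
grip_width: 0.01
```

>>> {"api": "step_arm", "payload": {
  "targets": [
    [[0.0005,0.003,0],[0,0,0]]
  ]
}}

```text
time: 16.0
tool_pos: [0.5639, 0.0747, 0.1133]
orientation: [0.705, 0.046, 0.705, -0.059]
ft_force: [-3.8, -13.7, 2.9]
grip_width: 0.01
```

>>> {"api": "step_arm", "payload": {
  "targets": [
    [[0.0005,0.003,0],[0,0,0]]
  ]
}}

```text
time: 16.08
tool_pos: [0.564, 0.0751, 0.1133]
orientation: [0.705, 0.044, 0.705, -0.06]
ft_force: [-4.6, -32.0, 4.6]
grip_width: 0.0098
```

```bash
python3 -c "
from h import *
w=wr('w13')
from workcell import snapshot
s=snapshot('side');cv2.imwrite('pics/s13.png',cv2.resize(s['img'][130:260,180:330,::-1],None,fx=4.5,fy=4.5,interpolation=cv2.INTER_CUBIC))"
```

```text
pos [0.564  0.0751 0.1133] down [-0.002 -0.023 -1.   ] heading 81.51 F [ -4.62 -32.02   4.63] w 0.00978152865770313 t 16.0833
```

View pics/w13.png

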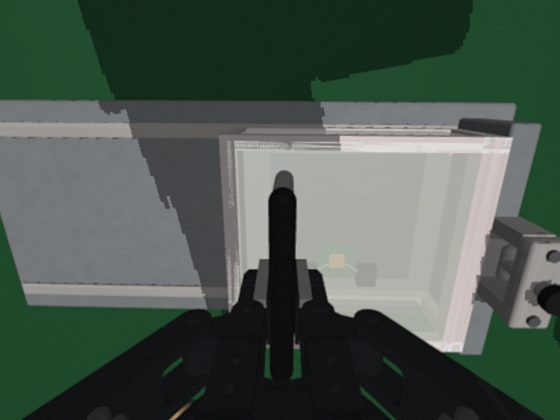

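View pics/s13.png

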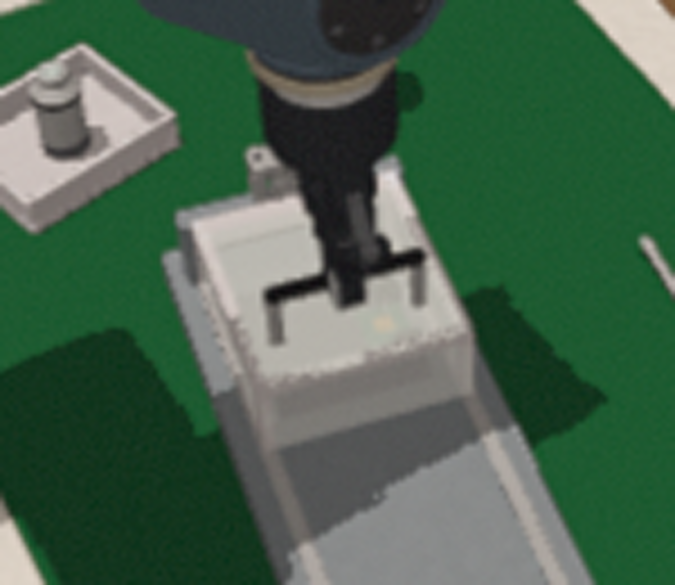

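The force jumped to 32 N with no travel, so the guard is at the hard stop, past the latch point. I'll ease back while still gripping to see whether the latch holds.

>>> {"api": "step_arm", "payload": {
  "targets": [
    [[-0.0005,-0.003,0],[0,0,0]]
  ]
}}

```text
time: 16.27
tool_pos: [0.5633, 0.0707, 0.1133]
orientation: [0.705, 0.044, 0.706, -0.061]
ft_force: [-2.0, -8.4, 1.3]
grip_width: 0.0095
```

>>> {"api": "step_arm", "payload": {
  "targets": [
    [[-0.0005,-0.003,0],[0,0,0]]
  ]
}}

```text
time: 16.35
tool_pos: [0.563, 0.0687, 0.1134]
orientation: [0.705, 0.045, 0.705, -0.061]
ft_force: [2.6, 28.7, -3.2]
grip_width: 0.0099
```

The guard resists a 29 N pull and has stopped at the shut position, so it is latched. I'll relax and release.

>>> {"api": "step_arm", "payload": {
  "targets": [
    [[0,0.001,0],[0,0,0]],
    [[0,0,0],[0,0,0]]
  ]
}}

```text
time: 16.52
tool_pos: [0.5633, 0.0705, 0.1134]
orientation: [0.705, 0.046, 0.705, -0.061]
ft_force: [-2.0, -5.7, 0.3]
grip_width: 0.0101
```

>>> {"api": "step_arm", "payload": {
  "targets": [
    [[0,0,0],[0,0,0]],
    [[0,0,0],[0,0,0]],
    [[0,0,0],[0,0,0]],
    [[0,0,0],[0,0,0]],
    [[0,0,0],[0,0,0]],
    [[0,0,0],[0,0,0]]
  ],
  "hand": 60
}}

```text
time: 17.02
tool_pos: [0.5636, 0.0711, 0.1134]
orientation: [0.705, 0.046, 0.705, -0.06]
ft_force: [0.3, -0.5, 1.2]
grip_width: 0.0652
```

>>> {"api": "step_arm", "payload": {
  "targets": [
    [[0,0,0.015],[0.01,0,0]],
    [[0,0,0.02],[0.01,0,0]],
    [[0,0,0.025],[0,0,0]],
    [[0,0,0.025],[0,0,0]],
    [[0,0,0.01],[0,0,0]],
    [[0,0,0],[0,0,0]],
    [[0,0,0],[0,0,0]]
  ]
}}

```text
time: 17.6
tool_pos: [0.5621, 0.0712, 0.2105]
orientation: [0.704, 0.053, 0.707, -0.053]
ft_force: [-0.6, -0.2, 0.9]
grip_width: 0.0656
```

```bash
python3 -c "
from h import *
w=wr('w14')"
```

```text
pos [0.5621 0.0712 0.2105] down [-0.004  0.001 -1.   ] heading 81.37 F [-0.56 -0.16  0.91] w 0.06556840419742918 t 17.6
```

View pics/w14.png

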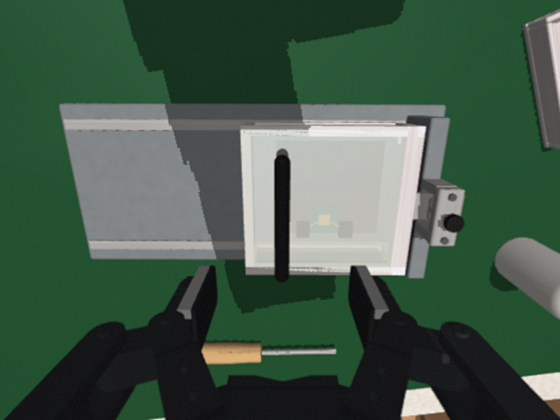

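The bar at u≈282 runs from v≈158 to 278. The hood is up against the end wall and the knob is at (453,222). I'll check the bar's position numerically.

```bash
python3 -c "
from h import *
w=pickle.load(open('w14.pkl','rb'))
h=onz(w,[(282,160),(281.5,277)],.13);k=onz(w,[(454,222)],.134)
u=np.array([.157,.9876,0]);print(h,h.mean(0),k,'knob-handle along y',(k-h.mean(0))@u,'handle tester y',(h.mean(0)-[.5575,.0395,.13])@u)"
```

```text
[[0.51722658 0.07752157 0.13      ]
 [0.61042568 0.06298801 0.13      ]] [0.56382613 0.07025479 0.13      ] [[0.58144475 0.19748226 0.134     ]] knob-handle along y [0.12841598] handle tester y 0.0313666306559472
```

The handle is at tester y≈31 mm, so the opening is about 0, and the knob-to-handle distance of 128 mm agrees. The guard is latched, so now the lever.

>>> {"api": "step_arm", "payload": {
  "targets": [
    [[-0.005,-0.015,0],[0,0,0]],
    [[-0.009,-0.03,0],[0,0,0]],
    [[-0.009,-0.03,0],[0,0,0]],
    [[-0.009,-0.03,0],[0,0,0]],
    [[-0.009,-0.03,0],[0,0,0]],
    [[-0.009,-0.03,0],[0,0,0]],
    [[-0.009,-0.03,0],[0,0,0]],
    [[-0.009,-0.03,0],[0,0,0]],
    [[-0.009,-0.03,0],[0,0,0]],
    [[-0.009,-0.03,0],[0,0,0]],
    [[-0.009,-0.03,0],[0,0,0]],
    [[-0.009,-0.03,0],[0,0,0]],
    [[-0.009,-0.03,0],[0,0,0]],
    [[-0.009,-0.03,0],[0,0,0]],
    [[-0.005,-0.015,0],[0,0,0]],
    [[0,0,0],[0,0,0]],
    [[0,0,0],[0,0,0]]
  ],
  "hand": 255
}}

```text
time: 19.07
tool_pos: [0.4166, -0.3624, 0.1831]
orientation: [0.692, 0.057, 0.718, -0.047]
ft_force: [0.7, -0.7, 0.7]
grip_width: 0.0002
```

```bash
python3 -c "
from h import *
w=wr('w15')"
```

```text
pos [ 0.4166 -0.3624  0.1831] down [-0.036  0.017 -0.999] heading 81.54 F [ 0.72 -0.71  0.72] w 0.00020905153208249878 t 19.0667
```

View pics/w15.png

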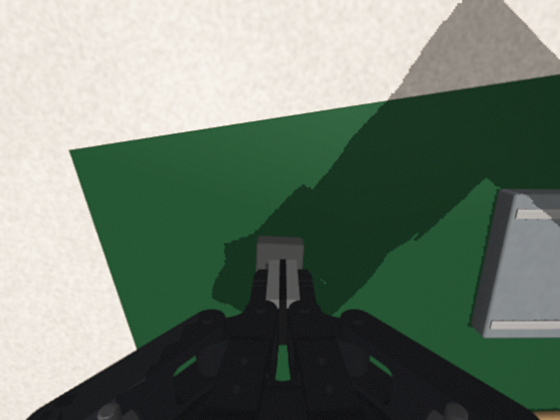

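Only the closed fingers at (282,290) are in view; the block is behind the camera. The position lies on the lever's throw line, on its -x side, so I'll descend.

>>> {"api": "step_arm", "payload": {
  "targets": [
    [[0,0,-0.01],[-0.017,-0.036,0]],
    [[0,0,-0.02],[0,0,0]],
    [[0,0,-0.025],[0,0,0]],
    [[0,0,-0.02],[0,0,0]],
    [[0,0,-0.01],[0,0,0]],
    [[0,0,0],[0,0,0]],
    [[0,0,0],[0,0,0]]
  ]
}}

```text
time: 19.7
tool_pos: [0.4192, -0.3538, 0.0935]
orientation: [0.705, 0.05, 0.705, -0.048]
ft_force: [0.6, -0.3, -0.1]
grip_width: 0.0002
```

```bash
python3 -c "
from h import *
from workcell import snapshot
w=wr('w16')
o=[]
for n,(a,b,c,d) in dict(side=(320,400,260,360),top=(200,280,360,460)).items():
    s=snapshot(n);o.append(cv2.resize(s['img'][a:b,c:d,::-1],(400,320),interpolation=cv2.INTER_CUBIC))
cv2.imwrite('pics/l16.png',cv2.hconcat(o))"
```

```text
pos [ 0.4192 -0.3538  0.0935] down [ 0.     0.002 -1.   ] heading 82.02 F [ 0.65 -0.25 -0.12] w 0.00021302044414376052 t 19.7
```

View pics/l16.png

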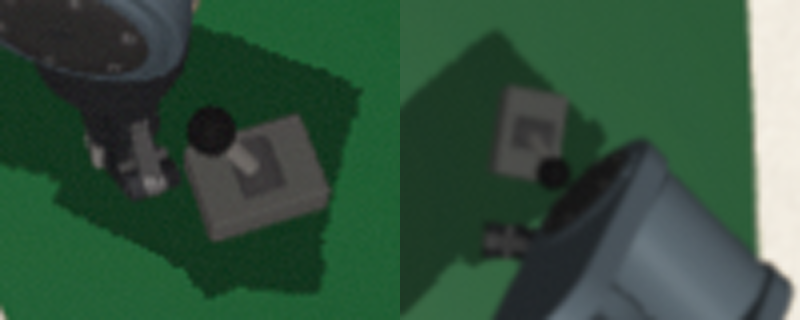

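The ball sits just beyond the closed fingers, ball (210,130) against fingers (150,170) in the side view. I'll go 9 mm further in -y and 13 mm down, then push.

>>> {"api": "step_arm", "payload": {
  "targets": [
    [[0,-0.005,-0.006],[0,0,0]],
    [[0,-0.003,-0.005],[0,0,0]],
    [[0,0,0],[0,0,0]],
    [[0,0,0],[0,0,0]]
  ]
}}

```text
time: 20.18
tool_pos: [0.4205, -0.3648, 0.085]
orientation: [0.707, 0.049, 0.703, -0.05]
ft_force: [-0.0, 0.2, 1.1]
grip_width: 0.0005
```

>>> {"api": "step_arm", "payload": {
  "targets": [
    [[0.006,-0.001,0],[0,0,0]],
    [[0.008,-0.0015,0],[0,0,0]],
    [[0.008,-0.0015,-0.001],[0,0,0]],
    [[0.008,-0.0015,0],[0,0,0]],
    [[0.008,-0.0015,0],[0,0,0]],
    [[0.008,-0.0015,0],[0,0,0]],
    [[0.006,-0.001,0],[0,0,0]]
  ]
}}

```text
time: 20.77
tool_pos: [0.4775, -0.3754, 0.0844]
orientation: [0.707, 0.049, 0.704, -0.051]
ft_force: [-1.4, -0.3, 0.9]
grip_width: -0.0003
```

```bash
cat > l.py <<'E'
from h import *
import sys
from workcell import snapshot
w=wr('w'+sys.argv[1])
o=[]
for n,(a,b,c,d) in dict(side=(320,400,260,360),top=(200,280,360,460)).items():
    s=snapshot(n);pickle.dump(s,open(n+sys.argv[1]+'.pkl','wb'));o.append(cv2.resize(s['img'][a:b,c:d,::-1],(400,320),interpolation=cv2.INTER_CUBIC))
cv2.imwrite(f'pics/l{sys.argv[1]}.png',cv2.hconcat(o))
E
python3 l.py 17
```

```text
pos [ 0.4775 -0.3754  0.0844] down [ 0.005 -0.003 -1.   ] heading 81.94 F [-1.42 -0.29  0.93] w -0.0003095800730416745 t 20.7667
```

View pics/l17.png

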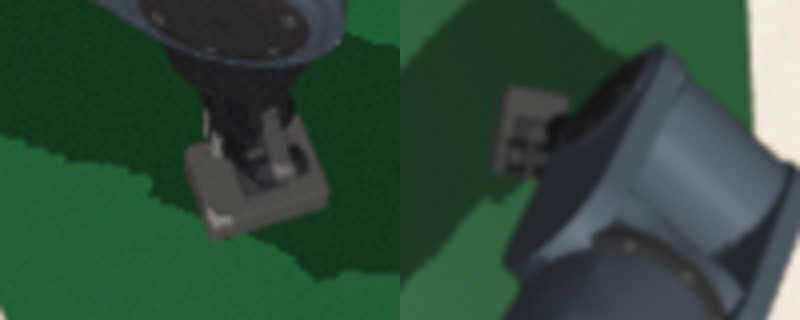

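The ball has been pushed roughly upright. I'll continue along the throw line.

>>> {"api": "step_arm", "payload": {
  "targets": [
    [[0.006,-0.001,0],[0,0,0]],
    [[0.006,-0.001,0],[0,0,0]],
    [[0.006,-0.001,0],[0,0,0]],
    [[0.005,-0.001,0],[0,0,0]]
  ]
}}

```text
time: 21.25
tool_pos: [0.5001, -0.3792, 0.084]
orientation: [0.707, 0.049, 0.704, -0.051]
ft_force: [-0.2, -0.3, -1.1]
grip_width: 0.0003
```

>>> {"api": "step_arm", "payload": {
  "targets": [
    [[0.004,-0.001,0],[0,0,0]]
  ]
}}

```text
time: 21.33
tool_pos: [0.5046, -0.3803, 0.084]
orientation: [0.707, 0.049, 0.704, -0.051]
ft_force: [-1.0, -0.4, -0.2]
grip_width: -0.0
```

>>> {"api": "step_arm", "payload": {
  "targets": [
    [[0.004,-0.001,0],[0,0,0]]
  ]
}}

```text
time: 21.42
tool_pos: [0.509, -0.3813, 0.0837]
orientation: [0.706, 0.049, 0.704, -0.05]
ft_force: [-0.9, -0.8, -1.2]
grip_width: -0.0002
```

>>> {"api": "step_arm", "payload": {
  "targets": [
    [[0.003,-0.0005,0],[0,0,0]]
  ]
}}

```text
time: 21.5
tool_pos: [0.5125, -0.3818, 0.0836]
orientation: [0.706, 0.05, 0.704, -0.05]
ft_force: [-2.0, 0.2, -0.8]
grip_width: 0.0001
```

>>> {"api": "step_arm", "payload": {
  "targets": [
    [[0.003,-0.0005,0],[0,0,0]]
  ]
}}

```text
time: 21.58
tool_pos: [0.5146, -0.382, 0.0833]
orientation: [0.705, 0.05, 0.706, -0.05]
ft_force: [-22.7, 1.5, 11.1]
grip_width: -0.0004
```

>>> {"api": "step_arm", "payload": {
  "targets": [
    [[0.002,-0.0005,0],[0,0,0]]
  ]
}}

```text
time: 21.67
tool_pos: [0.5145, -0.3821, 0.0832]
orientation: [0.703, 0.05, 0.708, -0.049]
ft_force: [-22.2, 4.1, 14.8]
grip_width: 0.0004
```

The lever is on its stop, at 23 N and with the predicted x ≈ 0.513. I'll back off and rise.

>>> {"api": "step_arm", "payload": {
  "targets": [
    [[-0.006,0.001,0],[0,0,0]],
    [[-0.01,0.002,0],[0,0,0]],
    [[-0.015,0.003,0],[0,0,0]],
    [[-0.02,0.004,0.01],[0,0,0]],
    [[-0.02,0.006,0.03],[0,0,0]],
    [[-0.01,0.03,0.03],[0,0,0]],
    [[-0.01,0.035,0.03],[0,0,0]],
    [[-0.01,0.035,0.03],[0,0,0]],
    [[-0.01,0.035,0.02],[0,0,0]],
    [[0,0.03,0],[0,0,0]],
    [[0,0.02,0],[0,0,0]],
    [[0,0,0],[0,0,0]],
    [[0,0,0],[0,0,0]]
  ]
}}

```text
time: 22.75
tool_pos: [0.4019, -0.1843, 0.2314]
orientation: [0.706, 0.051, 0.704, -0.051]
ft_force: [-0.0, -0.3, -0.1]
grip_width: -0.0004
```

```bash
python3 l.py 18; python3 -c "
from h import *
s=pickle.load(open('side18.pkl','rb'));cv2.imwrite('pics/s18.png',s['img'][:,:,::-1])
s=pickle.load(open('top18.pkl','rb'));cv2.imwrite('pics/t18.png',s['img'][:,:,::-1])"
```

```text
pos [ 0.4019 -0.1843  0.2314] down [ 0.003 -0.001 -1.   ] heading 81.78 F [-0.02 -0.31 -0.06] w -0.00036448721397890836 t 22.75
```

View pics/l18.png

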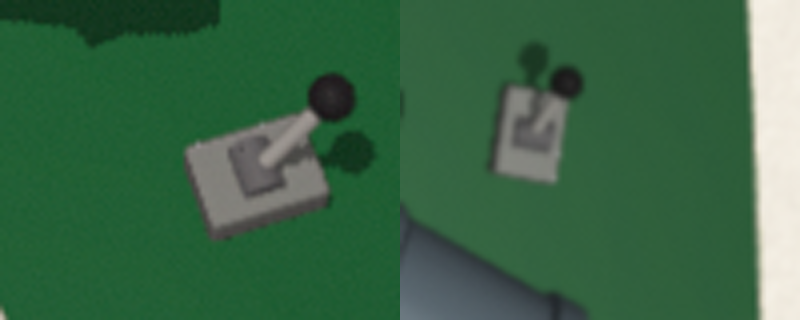

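View pics/s18.png

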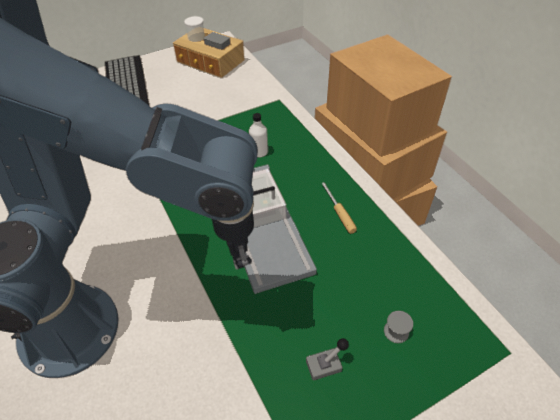

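View pics/t18.png

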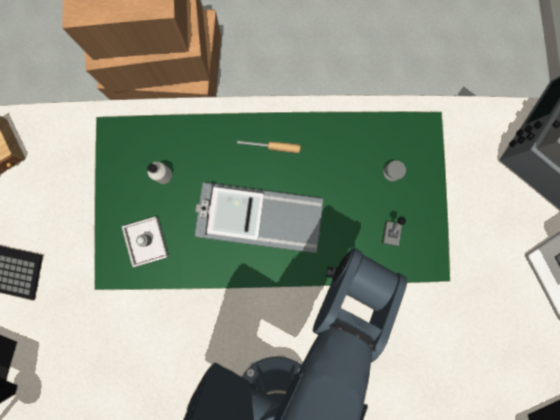

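The lever ball is now at (343,344) in the side view, leaning to +x. The hood is at the end wall, the objective is in the tray at (143,240) in the top view, and the bystanders look unmoved. Last numeric check before handing in:

```bash
python3 - <<'E'
from h import *
T=pickle.load(open('top18.pkl','rb'));S=pickle.load(open('side18.pkl','rb'))
T0=pickle.load(open('top0.pkl','rb'))
for p in (onz(S,[(342.3,343.8)],.092),onz(T,[(401.3,219.8)],.092)):
    print(p,"along block x",((p[0,:2]-[.4995,-.3775])@[.983,-.183]).round(4))
print("handle top",onz(T,[(251.5,199),(247.5,231)],.13).mean(0))
for n,(a,b,c,d) in dict(spool=(150,190,375,415),bottle=(150,195,140,180),driver=(130,160,230,310)).items():
    print(n,np.abs(T["img"][a:b,c:d].astype(int)-T0["img"][a:b,c:d]).mean())
E
```

```text
[[ 0.53892148 -0.38388475  0.092     ]] along block x 0.0399
[[ 0.53754706 -0.38602651  0.092     ]] along block x 0.039
handle top [0.55950307 0.06557681 0.13      ]
spool 1.9
bottle 1.962037037037037
driver 1.9184722222222221
```

```bash
python3 -c "
from workcell import sign_off;print(sign_off())"
```

```text
the job is handed in; nothing more can be done
None
```

I did the job in the order asked and handed it in at about 23 s of robot time; no verdict was reported.

- **Objective:** I lifted it off the deck and stood it upright near the middle of the tray. The wrist, side and top pictures all showed it standing after release. Setting it down peaked at about 25 N on the wrist.
- **Guard:** I gripped its bar and slid it shut, with 6 to 14 N in the latch zone. The last 3 mm step met the hard stop at a 32 N reading. It then resisted a 29 N pull. After release the wrist camera put the handle at tester y ≈ 31 mm (30 = shut). A rougher pick from the top view gave 26 mm, which disagrees by a few mm but does not fit the unlatched spring-back at 20 mm. I did not measure the latch pin itself.
- **Lever:** I pushed it onto its far stop (about 23 N). Two views put the ball at +39 to +40 mm along the block's x (38 expected).
- **Left alone:** The spool, bottle and screwdriver looked unchanged between the first and last top views. At hand-in the arm was clear, with the force reading near zero.

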